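# Tighten the bench quick clamp on the blue channel

## Task

The blue channel lies loose between the jaws of one of the two bench-mounted quick clamps. Squeeze that clamp's yellow trigger again and again until its sliding jaw holds the channel firmly, then let go and move clear. Work the clamp only by its trigger: do not push its jaw or the channel by hand, and leave the other clamp with the wooden block alone.

Things in the scene. Friction and masses are not known exactly. Their poses are not given: they have to be found in the camera images.
- clamp_squeeze (a point): Squeeze point 145 mm up on the fixed clamp with the channel. Frame: z up, x along its bar from black upright grip (x -14.5..3.5 mm, 26 wide) to yellow trigger (x 21.5..31.5, 22 wide), tops 175 mm up. Squeezed, the trigger slides 17 mm to the grip, outer face at 14.5: point is midway, so centre a 70+ mm wide gripper here from above, closing along x. Let go, a 4-6 N spring returns it in 0.5 s.
- clamp_jaw: That clamp's black sliding jaw; its springy rubber pad (52 x 38 mm) gives up to 5 mm. Origin: centre of the unpressed pad face, 53 mm up; axes as squeeze point. A full squeeze draws it 14 mm along -x (first 10-17) and it stays. Slack 25-50 mm: 2 to 5 squeezes. 20 N on the trigger moves it, 25-60 N makes it firm. When it grips, the trigger stops part-way and the jaw advances under 3 mm.
- channel: Loose blue-painted U-shaped metal channel, 50 mm along the bar, 60 mm across, 40 mm high, open upwards, 0.15 kg, lying on the clamp's bed 32 mm above the bench, between the sliding jaw and the fixed pad on the clamp's black head (pad face 55 mm from the squeeze point along +x, top 75 mm up). Origin at the centre of its underside, z up.
- spare_jaw: Sliding jaw of the other, identical clamp, which has a pale wooden block (50 x 56 x 40 mm) between its jaws: to be left as it is. Origin at the centre of its gripping face, axes as for the first jaw; that clamp's own grip and trigger stand 100 to 170 mm from it along -x.
There are look-alikes about, which are no part of the job. There is more than one size of the channel; the job needs the middle-sized.

How it is judged (in metres and radians):
At the end, for the whole second after the job is handed in: the sliding jaw, left to itself, presses on the blue channel with more than 3 N; the channel lies level (within 10 degrees), at rest, against the fixed pad (centre within 95 mm of the squeeze point, 80 mm being exact) (contact force between channel and clamp_jaw above 3 N and angle between channel's own z axis and vertical below 0.17 rad and linear speed of channel below 0.02 m/s and horizontal distance between channel and clamp_squeeze below 0.095 m); the robot touches nothing.
It fails at once if the other clamp's jaw is moved by more than 6 mm (distance of spare_jaw from where it was at the start of the episode above 0.006 m).
It fails at once if the sliding jaw is pushed by the robot (contact force between any of the fingers, the arm and clamp_jaw above 1 N).
It fails at once if the channel is pushed by the robot (contact force between any of the fingers, the arm and channel above 1 N).
It also fails if it takes over 61 s, if anything falls off the work surface, if the arm or the gripper's body presses on something with over 40 N, if the wrist force passes 120 N, or if a joint passes its speed limit or range.

## Robot

A 6-joint arm with a two-finger parallel gripper is mounted at the origin on the work surface. World frame = base frame: x ahead of the robot, y to its left, z up, the work surface at z = 0. Lengths are in m, angles in degrees, forces in N, time in s.
With the tool pointing down it reaches from about 0.35 to 0.875 m from the base axis. Payload 4.2 kg.
Tool frame: the origin (TCP) lies midway between the tips of the shut fingers; the grasp point (between the pads) lies manip.grip_depth behind it (manip.grip_depth is the distance from the TCP to the grasp point, in m); z points along the fingers, y is the line along which they close (so a half turn about z gives the same grasp; the last joint's range is limited). The gripper opens to 87 mm and grips with 3 to 60 N. Pads are 19 mm wide; open, the fingers measure 117 mm over their backs; the gripper's body (75 mm by 190 mm) begins 51 mm behind the grasp point.
Start: joints at [84.374, 22.042, 0.453, 0, -68.411, -14.817], TCP at [0.218, 0.586, 0.223] pointing down, gripper open.
Joint ranges: [-179.83, 179.83], [-69.29, 118.12], [-61.27, 80.66], [-181.25, 117.63], [-171.15, -9.14], [-177.46, 177.46]. Speed limits (degrees/s): [159.86, 159.86, 180, 180, 180, 180].

## Interface

Orientations are given as a 3x3 rotation matrix whose columns are the frame's x, y, z axes.
In Python, from plant import sensors, eyes, order, manip gives the robot as it stands. The module is installed in compiled form; this text tells all that it offers.
- The arm moves only by the shell command python3 -m crank 'ROWS' [FORCE]. ROWS is JSON, a list of rows, each an object of numbers: "grip": the opening, from 0 (shut) to 1 (fully open); "dx", "dy", "dz": the shift along the tool's x, y, z in mm; "wx", "wy", "wz": the turn, a rotation vector about the tool's x, y, z in degrees. In form: [{"grip": .., "dx": .., "dy": .., "dz": .., "wx": .., "wy": .., "wz": ..}, ...]. A call has 1 to 10 rows; each row shifts and turns the commanded pose from where the row before left it, along the tool's axes as they then stand; what a row does not reach is not made up. A row lasts 1/8 s, in which the tool goes at most 62.5 mm and 10.7 degrees, less where a joint would pass 70% of its speed; a pose out of reach is approached as far as the arm can. A call with a gripper value outside its range is refused whole. The fingers move at their own pace and stop on an object; FORCE is the grip in N (left out, the last holds). Time passes only in rows, so rows that do not move let the fingers close. It gives the time, the measured TCP pose, the force, the opening and the grip force at its end, in the units of the state.
- sensors.state(): the state, without advancing time (a new reading comes with each control period).
- eyes.snapshot(name): name is "scene" or "top" or "wrist"; returns the picture (384x512x3 uint8, red, green, blue); there is no depth.
- eyes.get_calibration(name): a dict with "fx", "fy", "cx", "cy" (pixels), "T" (4x4, takes a point from camera to world coordinates). Camera axes: x right, y up, looking along -z (the intrinsics and any distortion apply to the point x, -y, -z); pixel columns grow to the right and rows downward; lengths in m; the calibration is good to about 2 mm. A picture is of the moment at which its call begins: read the wrist's pose just before it. get_calibration takes no time and is no camera call; for the wrist camera it gives the pose at the moment of the call.
- order.sign_off(): hands the job in; it is judged then, once.
The state is a dict: "time": time; "joint_pos": joint angles; "joint_vel": joint speeds; "effort": joint torques, N m; "ee_pos": TCP position; "orientation": TCP orientation; "force": force on the tool from outside, world axes, zero at the start; "torque": the same for the moment, N m; "opening": finger opening in m; "grip_force": force on a finger pad.
Only numpy, scipy, OpenCV 4.12 (cv2) and the standard library are available. Lean on these libraries where they do the work, as an engineer would, in place of code of your own. Each camera call takes 0.05 s, during which the arm holds its last target. There are 200 camera calls.

## Working session

There is one attempt and no reset: what is moved stays moved. The work goes in short steps, Python scripts to look and compute and a shell command to move; the robot and the scene stay as the last step left them, time stands still between calls to the robot, and variables do not carry over. Pictures are saved under pics/ and viewed, at most 10 in all, crops included, and the job is handed in when it is done.

```bash
mkdir -p pics; cat > h.py <<'E'
import numpy as np, cv2
from plant import sensors, eyes, order, manip
def save(n,f,crop=None,k=1):
    im=eyes.snapshot(n)
    if crop: im=im[crop[1]:crop[3],crop[0]:crop[2]]
    im=cv2.resize(im,None,fx=k,fy=k,interpolation=cv2.INTER_CUBIC)
    cv2.imwrite('pics/'+f,im[:,:,::-1])
def ray(c,u,v,z):
    T=np.array(c['T']); d=T[:3,:3]@np.array([(u-c['cx'])/c['fx'],-(v-c['cy'])/c['fy'],-1]); o=T[:3,3]
    return o+d*(z-o[2])/d[2]
def proj(c,p):
    T=np.array(c['T']); q=T[:3,:3].T@(np.array(p)-T[:3,3]); return c['cx']+c['fx']*q[0]/-q[2], c['cy']-c['fy']*q[1]/-q[2]
E
python3 - <<'E'
from h import *
save('top','top.png',None,1.5); save('scene','scene.png',None,1.5)
c=eyes.get_calibration('top');print(c); print(eyes.get_calibration('scene'));print(manip.grip_depth); print(sensors.state())
E
```

```text
{'fx': 488.87001501546746, 'fy': 488.87001501546746, 'cx': 255.19595967702153, 'cy': 193.7106749647261, 'T': array([[ 1.46415795e-02,  9.73508124e-01, -2.28183165e-01,
         3.51391754e-01],
       [-9.99888472e-01,  1.49270950e-02, -4.74611066e-04,
         2.65251167e-02],
       [ 2.94407407e-03,  2.28164666e-01,  9.73618107e-01,
         1.18205072e+00],
       [ 0.00000000e+00,  0.00000000e+00,  0.00000000e+00,
         1.00000000e+00]])}
{'fx': 347.2870282768376, 'fy': 347.2870282768376, 'cx': 255.62895232353785, 'cy': 189.2150537059357, 'T': array([[ 0.84897617, -0.4113471 ,  0.33171226,  0.85510633],
       [ 0.52841219,  0.6661596 , -0.52631924, -0.38535182],
       [-0.00447341,  0.62211329,  0.78291445,  0.73642794],
       [ 0.        ,  0.        ,  0.        ,  1.        ]])}
0.0187
{'time': 0.1, 'joint_pos': array([ 8.43747367e+01,  2.20877436e+01,  3.88366722e-01, -2.58314603e-02,
       -6.84120983e+01, -1.48155192e+01]), 'joint_vel': array([-0.14238101, -0.10691122,  0.15058384,  0.05961654, -0.06081098,
        0.03824215]), 'effort': array([-4.24536547e-04, -3.91689849e+01,  1.87935001e+01,  4.23182622e+00,
        1.34674300e-02, -7.40727705e-05]), 'ee_pos': array([0.21807868, 0.58514551, 0.22155822]), 'orientation': array([[ 9.36975584e-01, -3.49394313e-01, -6.07908793e-04],
       [-3.49394829e-01, -9.36973672e-01, -1.89511141e-03],
       [ 9.25466156e-05,  1.98807331e-03, -9.99998019e-01]]), 'force': array([-0.23440878,  0.77486754, -0.35148876]), 'torque': array([ 0.01492166, -0.00240051, -0.00343635]), 'grip_force': 0.0, 'opening': 0.08734542742434513}
```

View pics/top.png

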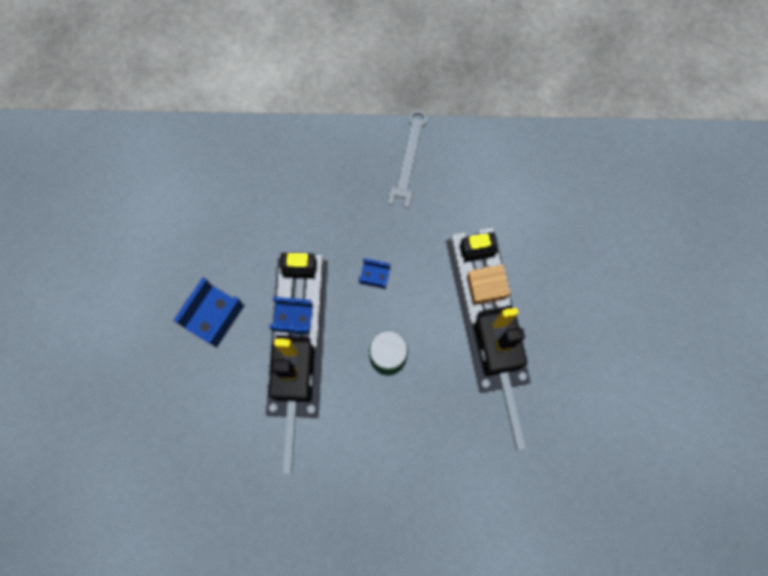

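View pics/scene.png

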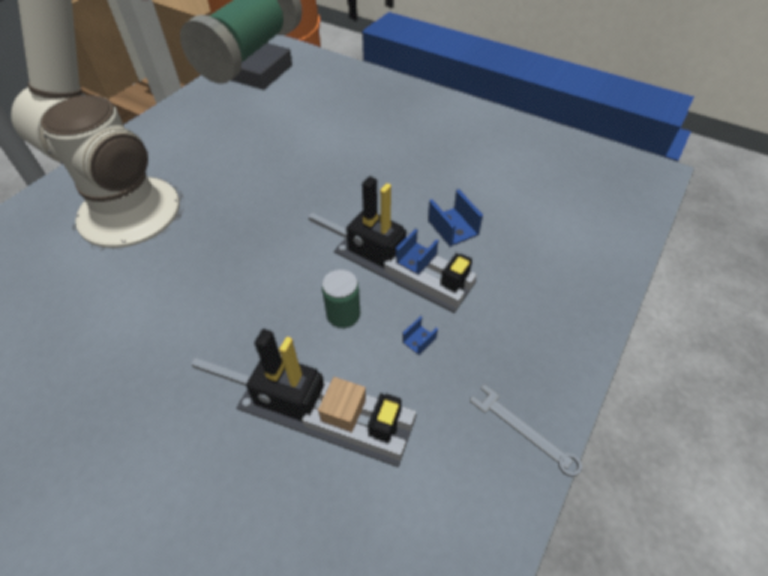

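Top picture (768 px): three blue channels. The large one is at (209,312) and the small one at (375,273), both loose on the bench. The middle-sized one at (292,315) is between the jaws of the left clamp, so it is the one meant. That clamp's grip is at (283,366) and its trigger at (283,343). The right clamp, at (490,285), holds the wooden block and is left alone. I'll confirm in a crop.

```bash
python3 - <<'E'
from h import *
save('top','crop.png',(160,160,240,285),4.8)
E
```

```text
(no output)
```

View pics/crop.png

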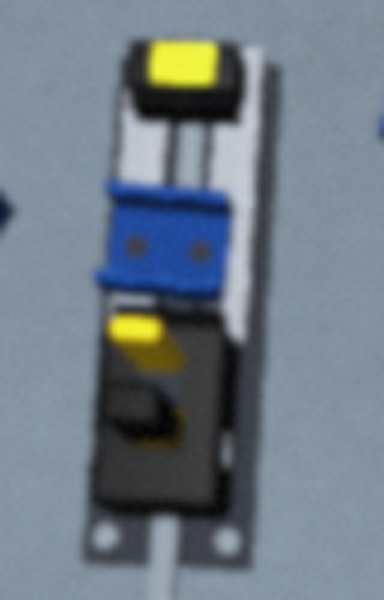

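The crop confirms it: the channel lies between the black head and the yellow-topped sliding jaw. The trigger top is centred at (135,328) and the grip top at about (135,404).

```bash
python3 - <<'E'
from h import *
c=eyes.get_calibration('top')
R=lambda u,v,z: ray(c,160+u/4.8,160+v/4.8,z)
t=R(135,328,.175); g=R(135,404,.175)
print('trig',t,'grip',g,np.linalg.norm(t-g))
for a,b,z in [((95,500),(105,315),.075),((215,505),(222,312),.075),((250,565),(280,65),0.01),((85,560),(130,40),.01)]:
    d=R(*b,z)-R(*a,z); print(np.degrees(np.arctan2(d[1],d[0])),np.linalg.norm(d))
d=R(228,541,.01)-R(105,537,.01); print('bolts',np.degrees(np.arctan2(d[1],d[0]))+90)
j=R(184,64,.085); print('jaw top',j,'jaw-trig dir',np.degrees(np.arctan2(*(j-t)[1::-1])))
ch=R(168,235,.035);print('ch',ch, np.linalg.norm(R(110,185,.072)-R(230,195,.072)))
s=sensors.state();print(s['ee_pos'],s['orientation'][:,1])
E
```

```text
trig [0.51129925 0.16545037 0.175     ] grip [0.47828547 0.16393321 0.175     ] 0.03304862255497582
-0.26125591522718355 0.08769892148482177
0.09445210270514759 0.09147840361720118
-1.4881405334708921 0.25588166520150174
-2.104467049769651 0.2669980397381045
bolts -0.9917440343194244
jaw top [0.6551676  0.16006426 0.085     ] jaw-trig dir -2.1440278404544335
ch [0.58056524 0.17048056 0.035     ] 0.05844408303501309
[0.21815358 0.58520398 0.22172924] [-0.3494247  -0.93696301  0.00164266]
```

```bash
python3 -m crank '[{"grip":1,"dx":44,"dy":33.3},{"grip":1,"dx":44,"dy":33.3},{"grip":1,"dx":44,"dy":33.3},{"grip":1,"dx":44,"dy":33.3},{"grip":1,"dx":44,"dy":33.3},{"grip":1,"dx":44,"dy":33.3},{"grip":1,"dx":44,"dy":33.3},{"grip":1,"dx":44,"dy":33.3},{"grip":1,"dx":44,"dy":33.3}]' 30; python3 -m crank '[{"grip":1,"wz":10},{"grip":1,"wz":10},{"grip":1,"wz":10},{"grip":1,"wz":10},{"grip":1,"wz":10},{"grip":1,"wz":10},{"grip":1,"wz":10},{"grip":1,"wz":1},{"grip":1}]'
python3 - <<'E'
from h import *
s=sensors.state(); print(s['ee_pos'],s['orientation'],s['joint_pos'])
save('wrist','w1.png',None,1.5)
c=eyes.get_calibration('wrist')
for p in [(.5113,.1655,.175),(.4793,.1655,.175)]: print(proj(c,p))
E
```

```text
[0.21815358 0.58520398 0.22172924] [[ 9.36964333e-01 -3.49424705e-01 -4.64090115e-04]
 [-3.49424993e-01 -9.36963008e-01 -1.58009894e-03]
 [ 1.17290334e-04  1.64266103e-03 -9.99998644e-01]] [ 8.43714749e+01  2.20788951e+01  3.97131191e-01 -1.89094337e-02
 -6.84109417e+01 -1.48166579e+01]
(np.float64(993.6052332455708), np.float64(-801.361295057641))
(np.float64(974.1537325376797), np.float64(-670.4271582283))schema error: expected keys grip, dx, dy, dz, wx, wy, wz
schema error: expected keys grip, dx, dy, dz, wx, wy, wz
```

View pics/w1.png

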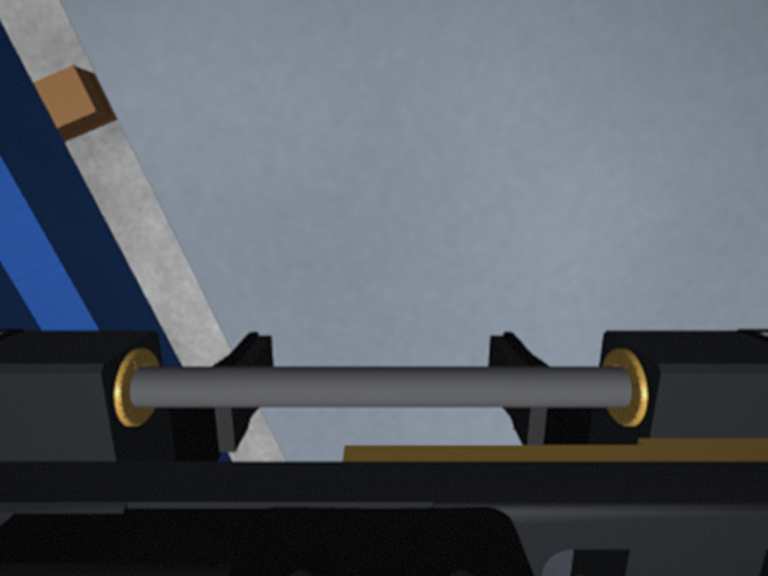

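The call was refused because every key is needed in each row, so nothing moved. The wrist view shows only the fingers over bare bench, with no clamp in sight.

```bash
python3 -m crank '[{"grip":1,"dx":44,"dy":33.3,"dz":0,"wx":0,"wy":0,"wz":0},{"grip":1,"dx":44,"dy":33.3,"dz":0,"wx":0,"wy":0,"wz":0},{"grip":1,"dx":44,"dy":33.3,"dz":0,"wx":0,"wy":0,"wz":0},{"grip":1,"dx":44,"dy":33.3,"dz":0,"wx":0,"wy":0,"wz":0},{"grip":1,"dx":44,"dy":33.3,"dz":0,"wx":0,"wy":0,"wz":0},{"grip":1,"dx":44,"dy":33.3,"dz":0,"wx":0,"wy":0,"wz":0},{"grip":1,"dx":44,"dy":33.3,"dz":0,"wx":0,"wy":0,"wz":0},{"grip":1,"dx":44,"dy":33.3,"dz":0,"wx":0,"wy":0,"wz":0},{"grip":1,"dx":44,"dy":33.3,"dz":0,"wx":0,"wy":0,"wz":0}]' 30; python3 -m crank '[{"grip":1,"dx":0,"dy":0,"dz":0,"wx":0,"wy":0,"wz":10},{"grip":1,"dx":0,"dy":0,"dz":0,"wx":0,"wy":0,"wz":10},{"grip":1,"dx":0,"dy":0,"dz":0,"wx":0,"wy":0,"wz":10},{"grip":1,"dx":0,"dy":0,"dz":0,"wx":0,"wy":0,"wz":10},{"grip":1,"dx":0,"dy":0,"dz":0,"wx":0,"wy":0,"wz":10},{"grip":1,"dx":0,"dy":0,"dz":0,"wx":0,"wy":0,"wz":10},{"grip":1,"dx":0,"dy":0,"dz":0,"wx":0,"wy":0,"wz":10},{"grip":1,"dx":0,"dy":0,"dz":0,"wx":0,"wy":0,"wz":1},{"grip":1,"dx":0,"dy":0,"dz":0,"wx":0,"wy":0,"wz":0}]'
python3 - <<'E'
from h import *
s=sensors.state(); print(s['ee_pos'],s['orientation'],s['joint_pos'])
c=eyes.get_calibration('wrist')
save('wrist','w2.png',None,1.5)
for p in [(.5113,.1655,.175),(.4793,.1655,.175)]: print(np.array(proj(c,p))*1.5)
E
```

```text
time: 1.32
ee_pos: [0.4853, 0.1649, 0.2226]
orientation: [[0.937, -0.349, 0.0], [-0.349, -0.937, 0.0], [0.0, -0.0, -1.0]]
force: [0.9, 0.6, 0.2]
opening: 0.0873
grip_force: 0.0
time: 2.45
ee_pos: [0.4846, 0.1665, 0.2225]
orientation: [[-0.023, -1.0, -0.0], [-1.0, 0.023, -0.0], [0.0, 0.0, -1.0]]
force: [-0.3, -0.1, 0.6]
opening: 0.0869
grip_force: 0.0
[0.48459808 0.16647993 0.22249168] [[-2.29076788e-02 -9.99737578e-01 -1.12766273e-04]
 [-9.99737584e-01  2.29076837e-02 -4.22653054e-05]
 [ 4.48374282e-05  1.11768482e-04 -9.99999993e-01]] [ 3.71303314e+01  1.10565403e+01 -1.51174561e+01 -2.19429283e-03
 -6.38326165e+01 -3.84419919e+01]
[328.89202533 318.16238771]
[391.963077   316.75855721]
```

View pics/w2.png

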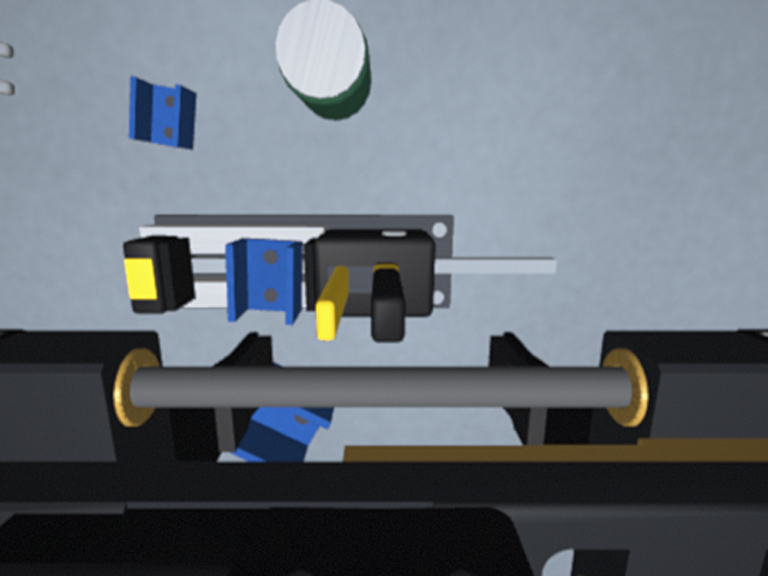

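The wrist view shows trigger top at (326,320) and grip top at (388,322), within about 2 mm of the predicted points. The bar lies parallel to the closing line. I'll correct by 1–2 mm and go down 96 mm.

```bash
python3 -m crank '[{"grip":1,"dx":-2,"dy":-1.5,"dz":20,"wx":0,"wy":0,"wz":0},{"grip":1,"dx":0,"dy":0,"dz":20,"wx":0,"wy":0,"wz":0},{"grip":1,"dx":0,"dy":0,"dz":20,"wx":0,"wy":0,"wz":0},{"grip":1,"dx":0,"dy":0,"dz":20,"wx":0,"wy":0,"wz":0},{"grip":1,"dx":0,"dy":0,"dz":16,"wx":0,"wy":0,"wz":0},{"grip":1,"dx":0,"dy":0,"dz":0,"wx":0,"wy":0,"wz":0}]' 45
python3 - <<'E'
from h import *
save('scene','s2.png',(180,90,340,210),5)
E
```

```text
time: 3.25
ee_pos: [0.4855, 0.168, 0.1255]
orientation: [[-0.024, -1.0, -0.002], [-1.0, 0.024, -0.002], [0.002, 0.002, -1.0]]
force: [-0.1, -1.1, 0.2]
opening: 0.0871
grip_force: 0.0
```

View pics/s2.png

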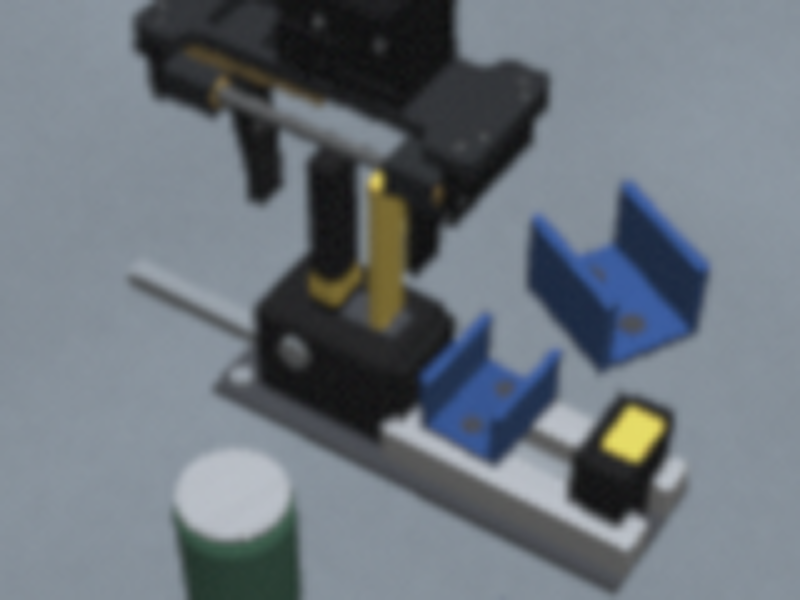

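The scene crop shows the fingers either side of grip (330,230) and trigger (385,250), clear of the channel. First squeeze.

```bash
python3 -m crank '[{"grip":0,"dx":0,"dy":0,"dz":0,"wx":0,"wy":0,"wz":0},{"grip":0,"dx":0,"dy":0,"dz":0,"wx":0,"wy":0,"wz":0},{"grip":0,"dx":0,"dy":0,"dz":0,"wx":0,"wy":0,"wz":0},{"grip":0,"dx":0,"dy":0,"dz":0,"wx":0,"wy":0,"wz":0},{"grip":0,"dx":0,"dy":0,"dz":0,"wx":0,"wy":0,"wz":0},{"grip":0,"dx":0,"dy":0,"dz":0,"wx":0,"wy":0,"wz":0},{"grip":0,"dx":0,"dy":0,"dz":0,"wx":0,"wy":0,"wz":0},{"grip":0,"dx":0,"dy":0,"dz":0,"wx":0,"wy":0,"wz":0}]' 45
python3 - <<'E'
from h import *
save('scene','s3.png',(180,90,340,210),5)
E
```

```text
time: 4.3
ee_pos: [0.4864, 0.1686, 0.1268]
orientation: [[-0.025, -1.0, 0.001], [-1.0, 0.025, 0.001], [-0.001, -0.001, -1.0]]
force: [1.1, -0.3, 1.3]
opening: 0.0282
grip_force: 45.0
```

View pics/s3.png

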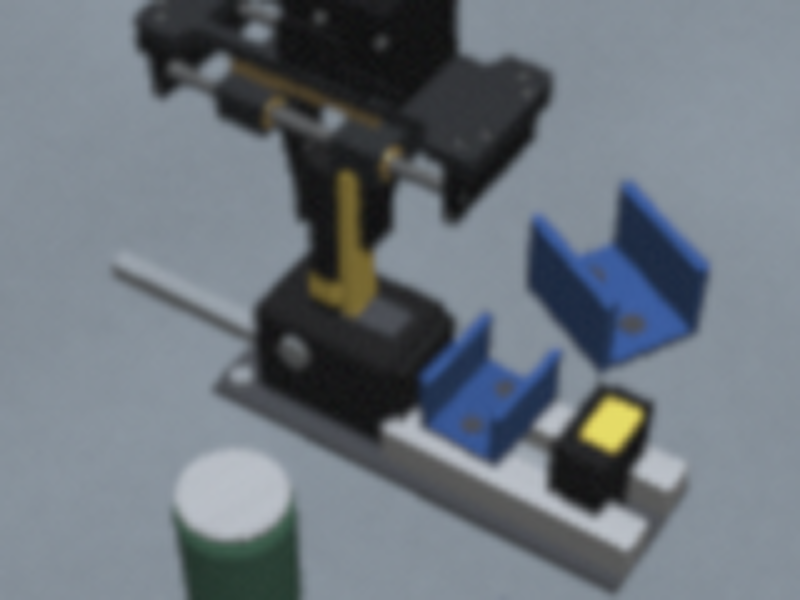

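The jaw top moved from (634,433) to (613,423), about one full stroke, and the trigger reached 28 mm. I'll release and repeat.

```bash
python3 -m crank '[{"grip":1,"dx":0,"dy":0,"dz":0,"wx":0,"wy":0,"wz":0},{"grip":1,"dx":0,"dy":0,"dz":0,"wx":0,"wy":0,"wz":0},{"grip":1,"dx":0,"dy":0,"dz":0,"wx":0,"wy":0,"wz":0},{"grip":1,"dx":0,"dy":0,"dz":0,"wx":0,"wy":0,"wz":0},{"grip":1,"dx":0,"dy":0,"dz":0,"wx":0,"wy":0,"wz":0},{"grip":1,"dx":0,"dy":0,"dz":0,"wx":0,"wy":0,"wz":0},{"grip":1,"dx":0,"dy":0,"dz":0,"wx":0,"wy":0,"wz":0},{"grip":1,"dx":0,"dy":0,"dz":0,"wx":0,"wy":0,"wz":0},{"grip":1,"dx":0,"dy":0,"dz":0,"wx":0,"wy":0,"wz":0}]' 45
python3 -m crank '[{"grip":0,"dx":0,"dy":0,"dz":0,"wx":0,"wy":0,"wz":0},{"grip":0,"dx":0,"dy":0,"dz":0,"wx":0,"wy":0,"wz":0},{"grip":0,"dx":0,"dy":0,"dz":0,"wx":0,"wy":0,"wz":0},{"grip":0,"dx":0,"dy":0,"dz":0,"wx":0,"wy":0,"wz":0},{"grip":0,"dx":0,"dy":0,"dz":0,"wx":0,"wy":0,"wz":0},{"grip":0,"dx":0,"dy":0,"dz":0,"wx":0,"wy":0,"wz":0},{"grip":0,"dx":0,"dy":0,"dz":0,"wx":0,"wy":0,"wz":0},{"grip":0,"dx":0,"dy":0,"dz":0,"wx":0,"wy":0,"wz":0}]' 45
```

```text
time: 5.48
ee_pos: [0.4862, 0.1684, 0.1265]
orientation: [[-0.025, -1.0, -0.0], [-1.0, 0.025, -0.0], [0.0, 0.0, -1.0]]
force: [0.4, 0.3, 0.0]
opening: 0.0871
grip_force: 0.0
time: 6.48
ee_pos: [0.4863, 0.1686, 0.1265]
orientation: [[-0.025, -1.0, 0.001], [-1.0, 0.025, 0.0], [-0.0, -0.001, -1.0]]
force: [1.2, -0.1, -2.0]
opening: 0.0281
grip_force: 45.0
```

Full stroke again, so a third squeeze.

```bash
python3 -m crank '[{"grip":1,"dx":0,"dy":0,"dz":0,"wx":0,"wy":0,"wz":0},{"grip":1,"dx":0,"dy":0,"dz":0,"wx":0,"wy":0,"wz":0},{"grip":1,"dx":0,"dy":0,"dz":0,"wx":0,"wy":0,"wz":0},{"grip":1,"dx":0,"dy":0,"dz":0,"wx":0,"wy":0,"wz":0},{"grip":1,"dx":0,"dy":0,"dz":0,"wx":0,"wy":0,"wz":0},{"grip":1,"dx":0,"dy":0,"dz":0,"wx":0,"wy":0,"wz":0},{"grip":1,"dx":0,"dy":0,"dz":0,"wx":0,"wy":0,"wz":0},{"grip":1,"dx":0,"dy":0,"dz":0,"wx":0,"wy":0,"wz":0},{"grip":1,"dx":0,"dy":0,"dz":0,"wx":0,"wy":0,"wz":0}]' 45
python3 -m crank '[{"grip":0,"dx":0,"dy":0,"dz":0,"wx":0,"wy":0,"wz":0},{"grip":0,"dx":0,"dy":0,"dz":0,"wx":0,"wy":0,"wz":0},{"grip":0,"dx":0,"dy":0,"dz":0,"wx":0,"wy":0,"wz":0},{"grip":0,"dx":0,"dy":0,"dz":0,"wx":0,"wy":0,"wz":0},{"grip":0,"dx":0,"dy":0,"dz":0,"wx":0,"wy":0,"wz":0},{"grip":0,"dx":0,"dy":0,"dz":0,"wx":0,"wy":0,"wz":0},{"grip":0,"dx":0,"dy":0,"dz":0,"wx":0,"wy":0,"wz":0},{"grip":0,"dx":0,"dy":0,"dz":0,"wx":0,"wy":0,"wz":0}]' 45
python3 - <<'E'
from h import *
save('scene','s4.png',(180,90,340,210),5)
E
```

```text
time: 7.6
ee_pos: [0.4862, 0.1684, 0.1265]
orientation: [[-0.025, -1.0, -0.0], [-1.0, 0.025, -0.0], [0.0, 0.0, -1.0]]
force: [-0.7, -0.3, 0.5]
opening: 0.087
grip_force: 0.0
time: 8.6
ee_pos: [0.4864, 0.1686, 0.1265]
orientation: [[-0.025, -1.0, 0.001], [-1.0, 0.025, 0.0], [-0.0, -0.001, -1.0]]
force: [1.5, 0.0, -2.4]
opening: 0.0287
grip_force: 45.0
```

View pics/s4.png

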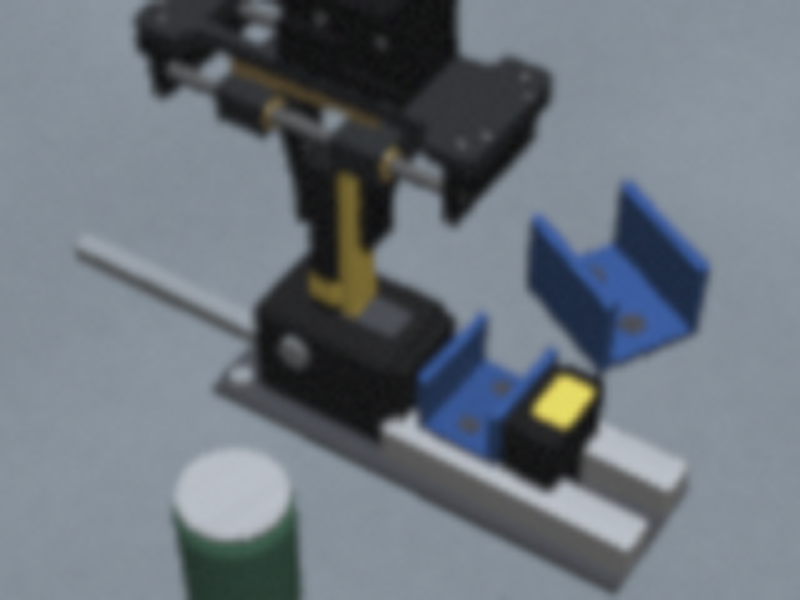

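The jaw top, now at (563,402), has met the channel and begun to push it; the stroke was still full. Fourth squeeze.

```bash
python3 -m crank '[{"grip":1,"dx":0,"dy":0,"dz":0,"wx":0,"wy":0,"wz":0},{"grip":1,"dx":0,"dy":0,"dz":0,"wx":0,"wy":0,"wz":0},{"grip":1,"dx":0,"dy":0,"dz":0,"wx":0,"wy":0,"wz":0},{"grip":1,"dx":0,"dy":0,"dz":0,"wx":0,"wy":0,"wz":0},{"grip":1,"dx":0,"dy":0,"dz":0,"wx":0,"wy":0,"wz":0},{"grip":1,"dx":0,"dy":0,"dz":0,"wx":0,"wy":0,"wz":0},{"grip":1,"dx":0,"dy":0,"dz":0,"wx":0,"wy":0,"wz":0},{"grip":1,"dx":0,"dy":0,"dz":0,"wx":0,"wy":0,"wz":0},{"grip":1,"dx":0,"dy":0,"dz":0,"wx":0,"wy":0,"wz":0}]' 45
python3 -m crank '[{"grip":0,"dx":0,"dy":0,"dz":0,"wx":0,"wy":0,"wz":0},{"grip":0,"dx":0,"dy":0,"dz":0,"wx":0,"wy":0,"wz":0},{"grip":0,"dx":0,"dy":0,"dz":0,"wx":0,"wy":0,"wz":0},{"grip":0,"dx":0,"dy":0,"dz":0,"wx":0,"wy":0,"wz":0},{"grip":0,"dx":0,"dy":0,"dz":0,"wx":0,"wy":0,"wz":0},{"grip":0,"dx":0,"dy":0,"dz":0,"wx":0,"wy":0,"wz":0},{"grip":0,"dx":0,"dy":0,"dz":0,"wx":0,"wy":0,"wz":0},{"grip":0,"dx":0,"dy":0,"dz":0,"wx":0,"wy":0,"wz":0}]' 45
```

```text
time: 9.78
ee_pos: [0.4862, 0.1684, 0.1266]
orientation: [[-0.025, -1.0, -0.0], [-1.0, 0.025, -0.0], [0.0, 0.0, -1.0]]
force: [-0.1, -0.3, 0.7]
opening: 0.0872
grip_force: 0.0
time: 10.78
ee_pos: [0.4864, 0.1686, 0.1265]
orientation: [[-0.025, -1.0, 0.001], [-1.0, 0.025, 0.0], [-0.001, -0.001, -1.0]]
force: [1.6, -0.8, -3.0]
opening: 0.0286
grip_force: 45.0
```

```bash
python3 -m crank '[{"grip":1,"dx":0,"dy":0,"dz":0,"wx":0,"wy":0,"wz":0},{"grip":1,"dx":0,"dy":0,"dz":0,"wx":0,"wy":0,"wz":0},{"grip":1,"dx":0,"dy":0,"dz":0,"wx":0,"wy":0,"wz":0},{"grip":1,"dx":0,"dy":0,"dz":0,"wx":0,"wy":0,"wz":0},{"grip":1,"dx":0,"dy":0,"dz":0,"wx":0,"wy":0,"wz":0},{"grip":1,"dx":0,"dy":0,"dz":0,"wx":0,"wy":0,"wz":0},{"grip":1,"dx":0,"dy":0,"dz":0,"wx":0,"wy":0,"wz":0},{"grip":1,"dx":0,"dy":0,"dz":0,"wx":0,"wy":0,"wz":0},{"grip":1,"dx":0,"dy":0,"dz":0,"wx":0,"wy":0,"wz":0}]' 45
python3 -m crank '[{"grip":0,"dx":0,"dy":0,"dz":0,"wx":0,"wy":0,"wz":0},{"grip":0,"dx":0,"dy":0,"dz":0,"wx":0,"wy":0,"wz":0},{"grip":0,"dx":0,"dy":0,"dz":0,"wx":0,"wy":0,"wz":0},{"grip":0,"dx":0,"dy":0,"dz":0,"wx":0,"wy":0,"wz":0},{"grip":0,"dx":0,"dy":0,"dz":0,"wx":0,"wy":0,"wz":0},{"grip":0,"dx":0,"dy":0,"dz":0,"wx":0,"wy":0,"wz":0},{"grip":0,"dx":0,"dy":0,"dz":0,"wx":0,"wy":0,"wz":0},{"grip":0,"dx":0,"dy":0,"dz":0,"wx":0,"wy":0,"wz":0}]' 45
python3 - <<'E'
from h import *
save('scene','s5.png',(180,90,340,210),5)
E
```

```text
time: 11.9
ee_pos: [0.4862, 0.1684, 0.1266]
orientation: [[-0.025, -1.0, 0.0], [-1.0, 0.025, -0.0], [0.0, -0.0, -1.0]]
force: [0.1, 0.4, -0.1]
opening: 0.0871
grip_force: 0.0
time: 12.9
ee_pos: [0.4896, 0.1686, 0.1266]
orientation: [[-0.026, -1.0, 0.006], [-1.0, 0.026, 0.001], [-0.001, -0.006, -1.0]]
force: [14.7, -4.2, -7.7]
opening: 0.0349
grip_force: 45.0
```

View pics/s5.png

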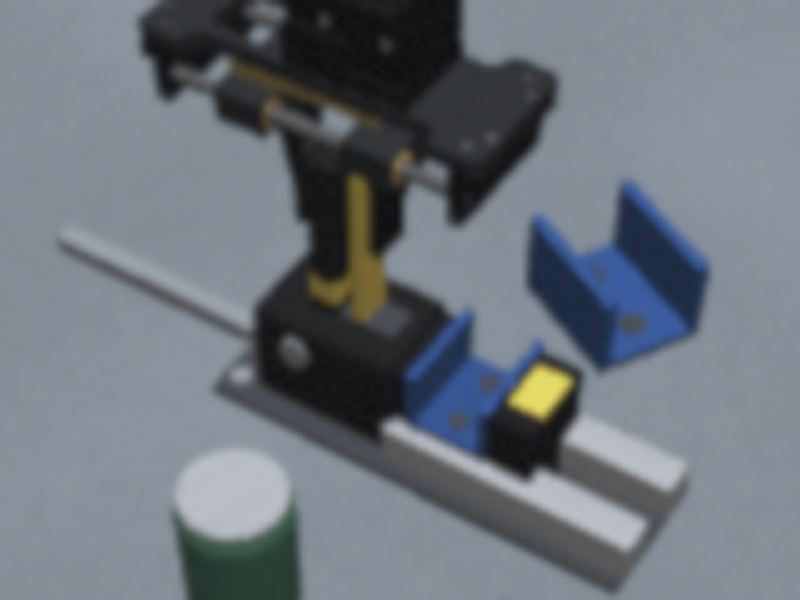

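The trigger stopped part-way (35 mm against 28), and the channel sits against the head with the jaw on it at (540,390). One more, firmer squeeze to confirm.

```bash
python3 -m crank '[{"grip":1,"dx":0,"dy":0,"dz":0,"wx":0,"wy":0,"wz":0},{"grip":1,"dx":0,"dy":0,"dz":0,"wx":0,"wy":0,"wz":0},{"grip":1,"dx":0,"dy":0,"dz":0,"wx":0,"wy":0,"wz":0},{"grip":1,"dx":0,"dy":0,"dz":0,"wx":0,"wy":0,"wz":0},{"grip":1,"dx":0,"dy":0,"dz":0,"wx":0,"wy":0,"wz":0},{"grip":1,"dx":0,"dy":0,"dz":0,"wx":0,"wy":0,"wz":0},{"grip":1,"dx":0,"dy":0,"dz":0,"wx":0,"wy":0,"wz":0},{"grip":1,"dx":0,"dy":0,"dz":0,"wx":0,"wy":0,"wz":0},{"grip":1,"dx":0,"dy":0,"dz":0,"wx":0,"wy":0,"wz":0}]' 50
python3 -m crank '[{"grip":0,"dx":0,"dy":0,"dz":0,"wx":0,"wy":0,"wz":0},{"grip":0,"dx":0,"dy":0,"dz":0,"wx":0,"wy":0,"wz":0},{"grip":0,"dx":0,"dy":0,"dz":0,"wx":0,"wy":0,"wz":0},{"grip":0,"dx":0,"dy":0,"dz":0,"wx":0,"wy":0,"wz":0},{"grip":0,"dx":0,"dy":0,"dz":0,"wx":0,"wy":0,"wz":0},{"grip":0,"dx":0,"dy":0,"dz":0,"wx":0,"wy":0,"wz":0},{"grip":0,"dx":0,"dy":0,"dz":0,"wx":0,"wy":0,"wz":0},{"grip":0,"dx":0,"dy":0,"dz":0,"wx":0,"wy":0,"wz":0}]' 50
```

```text
time: 14.08
ee_pos: [0.4862, 0.1684, 0.1266]
orientation: [[-0.025, -1.0, 0.0], [-1.0, 0.025, -0.0], [0.0, -0.0, -1.0]]
force: [0.1, 1.1, 0.1]
opening: 0.087
grip_force: 0.0
time: 15.08
ee_pos: [0.4895, 0.1686, 0.1266]
orientation: [[-0.026, -1.0, 0.006], [-1.0, 0.026, 0.001], [-0.001, -0.006, -1.0]]
force: [14.0, -3.8, -7.7]
opening: 0.0345
grip_force: 50.0
```

The trigger stops in the same place, so it is firm. Release, rise and look.

```bash
python3 -m crank '[{"grip":1,"dx":0,"dy":0,"dz":0,"wx":0,"wy":0,"wz":0},{"grip":1,"dx":0,"dy":0,"dz":0,"wx":0,"wy":0,"wz":0},{"grip":1,"dx":0,"dy":0,"dz":0,"wx":0,"wy":0,"wz":0},{"grip":1,"dx":0,"dy":0,"dz":0,"wx":0,"wy":0,"wz":0},{"grip":1,"dx":0,"dy":0,"dz":0,"wx":0,"wy":0,"wz":0},{"grip":1,"dx":0,"dy":0,"dz":0,"wx":0,"wy":0,"wz":0},{"grip":1,"dx":0,"dy":0,"dz":0,"wx":0,"wy":0,"wz":0},{"grip":1,"dx":0,"dy":0,"dz":0,"wx":0,"wy":0,"wz":0}]'
python3 -m crank '[{"grip":1,"dx":0,"dy":0,"dz":-20,"wx":0,"wy":0,"wz":0},{"grip":1,"dx":0,"dy":0,"dz":-30,"wx":0,"wy":0,"wz":0},{"grip":1,"dx":0,"dy":0,"dz":-30,"wx":0,"wy":0,"wz":0},{"grip":1,"dx":0,"dy":0,"dz":-30,"wx":0,"wy":0,"wz":0},{"grip":1,"dx":0,"dy":0,"dz":0,"wx":0,"wy":0,"wz":0},{"grip":1,"dx":0,"dy":0,"dz":0,"wx":0,"wy":0,"wz":0}]'
python3 - <<'E'
from h import *
save('wrist','w3.png',(60,110,320,240),3)
E
```

```text
time: 16.08
ee_pos: [0.4861, 0.1684, 0.1266]
orientation: [[-0.025, -1.0, -0.0], [-1.0, 0.025, -0.0], [0.0, 0.0, -1.0]]
force: [-0.1, 0.1, -0.2]
opening: 0.0863
grip_force: 0.0
time: 16.82
ee_pos: [0.4857, 0.1683, 0.2359]
orientation: [[-0.025, -1.0, -0.001], [-1.0, 0.025, -0.0], [0.0, 0.001, -1.0]]
force: [-0.9, -0.0, -0.1]
opening: 0.087
grip_force: 0.0
```

View pics/w3.png

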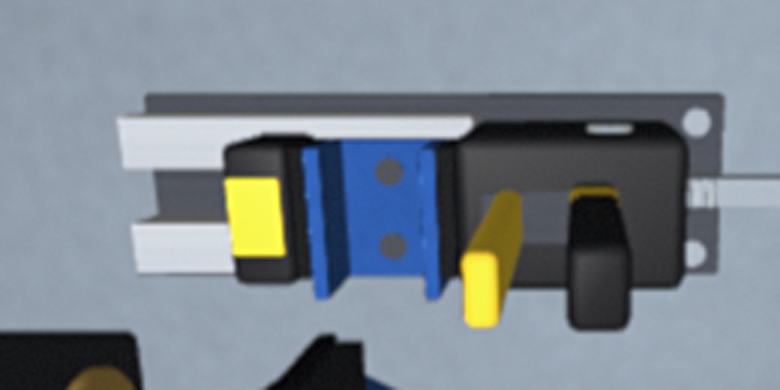

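The wrist crop shows the channel flat and square between the jaw pad (300,220) and the head's pad (447,215), with no gaps. The trigger has returned to (480,290) and the fingers are clear above.

```bash
python3 -c "
from h import *
print(order.sign_off())"
```

```text
the job is handed in; nothing more can be done
None
```

Job handed in: after six squeezes the blue channel looks firmly held against the fixed pad (the trigger stopped part-way on the last two), the trigger is released, the arm is clear and the other clamp was not touched; the sign-off gave no verdict.

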